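Shut the UV steriliser and start it

TASK

The cleaned steel grips are laid out in the tattoo station's UV steriliser. Push its lid shut with the fingertips from the outside, easing it down fully home without slamming it, and only then press the large round start key right down, let it spring back and take the hand away. Nothing is to be gripped or lifted: keep the fingers off the lid's mirrored lining, do not press the two small timer keys, and leave the grips and everything else on the table where they are.

Things in the scene. Friction and masses are not known exactly. Their poses are not given: they have to be found in the camera images.
- uv_box: white benchtop UV steriliser, fixed to the spot, 260 mm deep (its x) by 300 mm wide (its y). Origin: centre of the underside, on the table. Its x axis points from the front (keys, nearer the robot) to the back (hinge). Front 72 mm: a level control ledge, top 80 mm above the table. Behind it the open-topped chamber (its x from -60 to +130 mm, rim 100 mm above the table, floor at 35 mm), closed by the lid
- uv_lid (a joint): lid angle in rad: 0 = fully shut, lying level on the rim; grows as the lid swings up and back about the rear hinge (1.57 = upright). It stands open at 0.95 to 1.35 at the start. A stiff friction hinge: the lid stays wherever it is left and must be pushed all the way, with some 2 to 6 N near its front edge; it does not fall or spring back
- lid_hinge (a point): middle of the hinge axis, at the back of the chamber (130 mm behind the steriliser's centre, 100 mm above the table); the axis runs along the steriliser's y
- lid_push (a point): point on the lid's OUTER face (upper face when shut), middle of its width, 25 mm in from its front (free) edge; moves with the lid. The lid is 300 mm wide, 195 mm from hinge to front edge and 30 mm deep overall. In lid axes this point is 170 mm from the hinge towards the front edge and 30 mm outward; when shut it is 130 mm above the table. Its frame is the lid's: x from the front edge to the hinge, z out of the outer face
- lid_lining (a point): middle of the mirrored aluminium lining on the INSIDE of the lid (its underside when shut, inner faces of the side walls included), not to be touched. Axes as the lid's
- start_key_top (a point): centre of the top of the start key: the large round white key on the control ledge, 26 mm across, standing 10 mm above the ledge (90 mm above the table), its centre 31 mm in front of the shut lid's front wall, 60 mm to the right of the steriliser's middle seen from the robot. It is pressed straight down
- start_key (a joint): travel of the start key in m: 0 = up, 0.005 = fully down; a spring takes about 4.5 N to push it fully down and returns it
- timer_up_key_top (a point): top of a small round white timer key, 12 mm across, 10 mm above the ledge, in the middle of the ledge, 60 mm left of the start key; not to be pressed
- timer_up_key (a joint): its travel in m, 0 = up
- timer_down_key_top (a point): top of the other small timer key, alike, 35 mm further left; not to be pressed
- timer_down_key (a joint): its travel in m, 0 = up
- grip_a: steel tattoo grip, 25 mm thick, about 97 mm long, lying in the chamber across a wire rack, its axis along the steriliser's x; origin under its middle
- grip_b: the same, 10 mm shorter, lying left of it
- grip_c: the same as grip_a, lying right of it
- squeeze_bottle: pale squeeze bottle with a black nozzle, 58 mm across, 178 mm tall, standing close to the steriliser's right side; origin under its centre
- ink_tall: small dark ink bottle with a black nozzle, 36 mm across, 94 mm tall, standing beside the steriliser's left rear corner
- ink_front: small dark ink bottle with a white nozzle, 36 mm across, 94 mm tall, standing beside the steriliser's right front corner, near the start key
- pen_machine: dark pen-shaped tattoo machine on a low rubber rest, 150 mm long (its y), 40 mm high, lying along the steriliser's left side
- towel_roll: white paper-towel roll standing at the right of the table, 124 mm across, 230 mm tall
- steel_tray: flat steel tray with ink cups at the left of the table, 190 x 270 mm, 22 mm high

How it is judged (in metres and radians):
On the way, in this order (a step that is already met when the one before it is completed fails the run):
1. the lid is pushed fully shut (value of joint uv_lid below 0.03 rad), for 0.2 s.
2. with the lid shut, the start key is pressed right down (value of joint start_key above 0.0038 m and value of joint uv_lid below 0.03 rad), for 0.05 s.
At the end, for the whole second after the job is handed in: The lid is shut (joint under 0.03 rad, about 5 mm at its front edge), the start key has been pressed at least 3.8 of its 5 mm with the lid shut and is up again, the timer keys are up, the grips lie within 20 mm and everything else within 30 mm of where it was (value of joint uv_lid below 0.03 rad and value of joint each of start_key, timer_up_key, timer_down_key below 0.001 m and distance of each of grip_a, grip_b, grip_c from where it was at the start of the episode below 0.02 m and distance of each of squeeze_bottle, ink_tall, ink_front, pen_machine, towel_roll, steel_tray from where it was at the start of the episode below 0.03 m); the robot touches nothing.
It fails at once if the start key is pressed while the lid is open (value of joint start_key above 0.0025 m and value of joint uv_lid above 0.05 rad).
It fails at once if a timer key is pressed (value of joint any of timer_up_key, timer_down_key above 0.0025 m).
It fails at once if the lid is slammed (faster than 2.5 rad/s) or lifted further open (past 1.5 rad) (velocity of joint uv_lid below -2.5 rad/s or value of joint uv_lid above 1.5 rad).
It fails at once if the fingers touch the lid's mirrored lining, as a grip on its edge would (contact force between the fingers and uv_lid_c5 above 0.5 N or contact force between the fingers and uv_lid_c6 above 0.5 N or contact force between the fingers and uv_lid_c7 above 0.5 N or contact force between the fingers and uv_lid_c8 above 0.5 N or contact force between the fingers and uv_lid_c9 above 0.5 N).
It fails at once if a grip in the chamber (20 mm) or something else on the table (30 mm) is moved, tipped or lifted (distance of any of grip_a, grip_b, grip_c from where it was at the start of the episode above 0.02 m or distance of any of squeeze_bottle, ink_tall, ink_front, pen_machine, steel_tray, towel_roll from where it was at the start of the episode above 0.03 m or angle between any of squeeze_bottle, ink_tall, ink_front, towel_roll's own z axis and vertical above 0.5 rad).
It also fails if it takes over 42 s, if anything falls off the work surface, if the arm or the gripper's body presses on something with over 40 N, if the wrist force passes 120 N, or if a joint passes its speed limit or range.

ROBOT

A 7-joint arm with a two-finger parallel gripper is mounted at the origin on the work surface. World frame = base frame: x ahead of the robot, y to its left, z up, the work surface at z = 0. Lengths are in mm, angles in rad, forces in N, time in s.
With the tool pointing down it reaches from about 400 to 875 mm from the base axis. Payload 4.4 kg.
Tool frame: the origin (TCP) lies on the centre line of the jaws, within the pads' length; the fingertips stand 25 mm ahead of it and the grasp point (between the pads) lies 6 mm ahead of it (ctrl.finger_overhang is the distance from the TCP to the fingertips, in mm); z points along the fingers, y is the line along which they close (so a half turn about z gives the same grasp; the last joint's range is limited). The gripper opens to 85 mm and grips with 20 to 120 N. Pads are 22 mm wide; open, the fingers measure 114 mm over their backs; the gripper's body (76 mm by 85 mm) begins 54 mm behind the grasp point. The pads swing forward as they close: fully open they stand 13 mm farther back than shut.
Start: joints at [1.12, 0.628, 0.038, 1.517, -0.027, 0.996, -0.02], TCP at [244.02, -602.471, 256.313] pointing down, gripper open.
Joint ranges: [-3.06, 3.06], [-0.37, 2.12], [-1.25, 1.32], [0.18, 2.47], [-1.1, 4.24], [0.23, 1.98], [-2.94, 2.94]. Speed limits (rad/s): [2.57, 2.57, 3.14, 3.14, 3.14, 3.14, 3.14].

INTERFACE

Orientations are given as [roll, pitch, yaw] about the fixed x, y, z axes, in that order (R = Rz(yaw) Ry(pitch) Rx(roll)).
In Python, from cell import ctrl gives the robot as it stands. The module is installed in compiled form; this text tells all that it offers.
- The arm moves only by the tool play_rows, never from a script. Its argument "targets" is a list of rows, each a list of 5 numbers: the closure, from 0 (fully open) to 1 (shut), then the shift along the tool's x, y, z in cm, then the turn about the tool's z in degrees. In form: [[gripper, dx, dy, dz, spin], ...]. A call has 1 to 10 rows; each row is the pose to reach, as a shift and turn from the pose commanded when the call began, along the tool's axes at that moment; what a row does not reach only later rows make up. A row lasts 1/10 s, in which the tool goes at most 50 mm and 8.59 degrees, less where a joint would pass 70% of its speed; a pose out of reach is approached as far as the arm can. A call with a gripper value outside its range is refused whole. The fingers move at their own pace and stop on an object; the grip force is fixed at half the most. Time passes only in rows, so rows that repeat a pose let the fingers close. It gives the time, the measured TCP pose, the force, the opening and the grip force at its end, in the units of the state.
- ctrl.read_state(): the state, without advancing time (a new reading comes with each control period).
- ctrl.get_image(name): name is "side" or "top"; returns (picture, depth): 420x560x3 uint8, red, green, blue; 420x560 float32, mm along the optical axis (not along the pixel's ray), 0 where there is no reading.
- ctrl.calibration(name): a dict with "vfov" (degrees; the focal length in pixels is half the picture's height over the tangent of half this angle, whatever the lens; pixels are square), "cx", "cy" (the principal point, pixels), "extrinsics" (4x4, takes a point from camera to world coordinates). Camera axes: x right, y down, z forward; pixel columns grow to the right and rows downward; lengths in mm; the calibration is good to about 2 mm. A picture is of the moment at which its call begins. calibration takes no time and is no camera call.
- ctrl.finish_job(): hands the job in; it is judged then, once.
Trained networks look in the newest picture that a camera, given by its name, has taken for a name from the list of things; names that differ only in an ending like _2 or _b are one class to them, and where a whole thing is asked for, a point or a joint stands for the part that bears it (a point fixed in the world has none). Each returns a list of dicts, best first, with "confidence" (0 to 1); they miss things now and then, are a little off and sometimes report something else, mostly with a low value. They report only what shows in the picture. A call takes as long as a camera call.
- ctrl.search_frame(camera, name): "bbox" ([left, top, right, bottom] in pixels, round what is visible of it).
- ctrl.trace(camera, name): "pixels" (420x560 bool, what is visible of it) and "bbox" ([left, top, right, bottom] in pixels, round what is visible of it).
The state is a dict: "clock": time; "qpos": joint angles; "qd": joint speeds; "tau": joint torques, N m; "eef_pos": TCP position; "tool_rot": TCP orientation; "force": force on the tool from outside, world axes, zero at the start; "torque": the same for the moment, N m; "width": finger opening in mm; "gripper_force": force on a finger pad.
Only numpy, scipy, OpenCV 4.12 (cv2) and the standard library are available. Lean on these libraries where they do the work, as an engineer would, in place of code of your own. Each camera call takes 0.05 s, during which the arm holds its last target. There are 200 camera calls.

## Working session

There is one attempt and no reset: what is moved stays moved. The work goes in short steps, Python scripts to look and compute and a tool call to move; the robot and the scene stay as the last step left them, time stands still between calls to the robot, and variables do not carry over. Pictures are saved under pics/ and viewed, at most 10 in all, crops included, and the job is handed in when it is done.

Besides the shell and the picture viewer there is one more tool, called after "Emit:" as name(argument=value, ...) on one line, values as JSON. play_rows: Moves the arm, as the interface text tells. Its arguments: {"type":"object","properties":{"targets":{"type":"array"}},"required":["targets"]}

```bash
mkdir -p pics; cat > h.py <<'E'
import numpy as np, cv2
from cell import ctrl
def cloud(name,d):
    c=ctrl.calibration(name); f=210/np.tan(np.radians(c["vfov"]/2))
    v,u=np.mgrid[0:420,0:560]; P=np.stack([(u-c["cx"])*d/f,(v-c["cy"])*d/f,d],-1)
    E=np.array(c["extrinsics"]); return P@E[:3,:3].T+E[:3,3]
def proj(name,p):
    c=ctrl.calibration(name); f=210/np.tan(np.radians(c["vfov"]/2)); E=np.array(c["extrinsics"])
    q=(np.asarray(p)-E[:3,3])@E[:3,:3]; return q[...,:2]/q[...,2:]*f+[c["cx"],c["cy"]]
E
cat > a.py <<'E'
from h import *
ims=[]
for n in("side","top"):
    im,d=ctrl.get_image(n); ims.append(im); X=cloud(n,d)
    np.savez(f"{n}.npz",im=im,X=X,d=d)
    print(n,np.round(ctrl.calibration(n)["extrinsics"],2).tolist())
    for k in("uv_box","uv_lid","start_key","timer_up_key","timer_down_key","ink_front","squeeze_bottle"):
        for r in ctrl.trace(n,k)[:2]:
            m=r["pixels"]&(d>0); p=X[m]
            print(k,round(r["confidence"],2),np.round(r["bbox"]),m.sum(),np.round(np.median(p,0)) if m.any() else "",np.round(np.percentile(p,[3,97],axis=0)).tolist() if m.any() else "")
    cv2.imwrite(f"pics/{n}0.png",im[...,::-1])
print(ctrl.read_state())
E
python3 a.py
```

```text
side [[-0.84, -0.35, 0.42, 26.78], [-0.54, 0.55, -0.63, 869.07], [-0.01, -0.76, -0.65, 986.52], [0.0, 0.0, 0.0, 1.0]]
uv_box 0.74 [197. 123. 292. 221.] 4488 [699.  24. 202.] [[647.0, -125.0, 108.0], [736.0, 166.0, 297.0]]
uv_box 0.64 [204. 120. 348. 290.] 13537 [652.  47.  83.] [[438.0, -120.0, 26.0], [729.0, 198.0, 295.0]]
uv_lid 0.74 [199. 123. 292. 219.] 4495 [699.  23. 202.] [[647.0, -125.0, 108.0], [736.0, 166.0, 297.0]]
start_key 0.45 [312. 220. 320. 232.] 50 [467.  -0.  91.] [[458.0, -12.0, 86.0], [478.0, 10.0, 94.0]]
timer_down_key 0.17 [199. 119. 292. 222.] 4609 [699.  25. 201.] [[647.0, -126.0, 106.0], [738.0, 166.0, 298.0]]
ink_front 0.64 [334. 198. 337. 212.] 135 [ 473. -143.   55.] [[460.0, -154.0, 33.0], [490.0, -134.0, 80.0]]
squeeze_bottle 0.64 [297. 152. 315. 194.] 466 [ 605. -181.   98.] [[586.0, -201.0, 42.0], [633.0, -169.0, 154.0]]
top [[0.0, -0.98, 0.18, 264.61], [-1.0, 0.0, 0.01, 14.1], [-0.01, -0.18, -0.98, 1926.17], [0.0, 0.0, 0.0, 1.0]]
uv_box 0.63 [234. 167. 326. 256.] 6106 [587.  38.  73.] [[440.0, -109.0, 26.0], [702.0, 180.0, 297.0]]
uv_lid 0.85 [240. 16
[... 719 characters left out ...]
 230.0, 91.0]]
{'clock': 0.8, 'qpos': array([ 1.12018374,  0.62836791,  0.038499  ,  1.51736534, -0.02702753,
        0.99627803, -0.01998647]), 'qd': array([-0.00031026, -0.00170254,  0.0009758 ,  0.00315916,  0.00092031,
       -0.0009217 ,  0.00062827]), 'tau': array([ 1.60027666e-04, -5.63204348e+01,  1.22568715e+00, -1.93773240e+01,
        1.09208349e-02,  1.54279471e-03,  8.38980245e-07]), 'eef_pos': array([ 244.04897887, -602.4897502 ,  256.34532133]), 'tool_rot': array([ 3.14149436e+00, -6.39788110e-05,  3.84787743e-01]), 'force': array([-0.61827344, -0.31955123, -0.04183467]), 'torque': array([ 0.04871363, -0.00712164, -0.0264848 ]), 'gripper_force': 0.0, 'width': 85.4154314808773}
```

```bash
python3 - <<'E'
import numpy as np,cv2
a=np.load("side.npz"); b=np.load("top.npz")
A=cv2.resize(a["im"][100:310,160:380],None,fx=2.5,fy=2.5,interpolation=3)
cv2.imwrite("pics/c1.png",A[...,::-1])
B=cv2.resize(b["im"][150:270,200:360],None,fx=4,fy=4,interpolation=3)
cv2.imwrite("pics/c2.png",B[...,::-1])
# ledge level points
for n,D in(("side",a),("top",b)):
    X=D["X"].reshape(-1,3)
    m=(abs(X[:,2]-80)<4)&(X[:,0]>380)&(X[:,0]<600)&(abs(X[:,1])<300)
    p=X[m][:,:2].astype(np.float32)
    print(n,len(p),p.mean(0),cv2.minAreaRect(p),np.percentile(p,[2,98],axis=0))
E
```

```text
side 2034 [490.06375   57.807087] ((509.5655517578125, 3.8979339599609375), (410.9165344238281, 179.6795196533203), 89.92633819580078) [[ 431.10153687 -108.5201207 ]
 [ 586.78390015  200.82066559]]
top 993 [485.48184  51.52176] ((508.4093322753906, -0.2830352783203125), (410.3879089355469, 180.09751892089844), 89.4791259765625) [[ 425.5405542  -102.54364716]
 [ 585.83270508  194.62465454]]
```

View pics/c1.png

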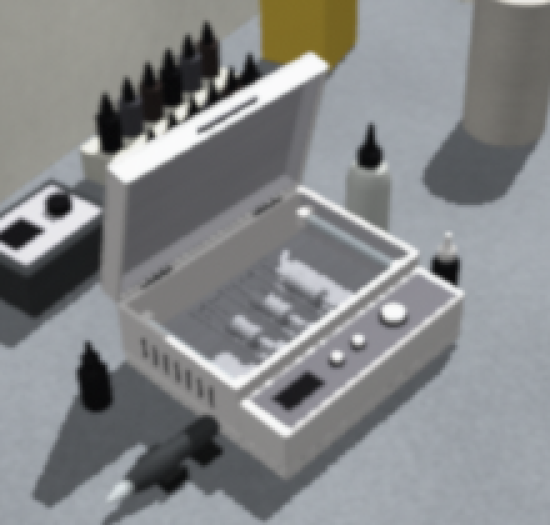

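View pics/c2.png

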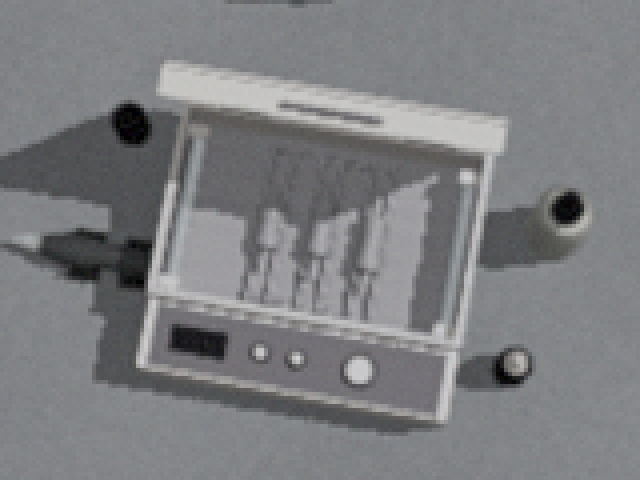

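```bash
cat > fit.py <<'E'
from h import *
from scipy.optimize import least_squares
S=lambda u,v:(160+u/2.5,100+v/2.5); T=lambda u,v:(200+u/4,150+v/4)
# key local: start x = -65-31=-96, y=-60
L={"st":(-96,-60,90),"up":(-96,0,90),"dn":(-96,35,90),"fl":(-130,150,80),"fr":(-130,-150,80)}
obs=[("side","st",S(395,313)),("side","up",S(358,341)),("side","dn",S(338,357)),("side","fl",S(287,437)),("side","fr",S(463,292)),
("top","st",T(358,370)),("top","up",T(295,360)),("top","dn",T(259,352)),("top","fl",T(138,365)),("top","fr",T(445,421))]
def W(p,l):
    c,s=np.cos(p[2]),np.sin(p[2]); l=np.asarray(l,float)
    return np.array([p[0]+c*l[0]-s*l[1],p[1]+s*l[0]+c*l[1],l[2]])
f=lambda p:np.concatenate([proj(n,W(p,L[k]))-o for n,k,o in obs])
r=least_squares(f,[580,30,-.17],x_scale=[10,10,.1],loss="soft_l1"); p=r.x
print(p,np.round(f(p).reshape(-1,2),1).tolist())
print("keys",[W(p,L[k]).round(1).tolist() for k in L])
# lid angle from lid pts in box frame
for n in("side","top"):
    D=np.load(n+".npz"); X=D["X"].reshape(-1,3); c,s=np.cos(p[2]),np.sin(p[2])
    q=np.c_[(X[:,0]-p[0])*c+(X[:,1]-p[1])*s,-(X[:,0]-p[0])*s+(X[:,1]-p[1])*c,X[:,2]]
    m=(abs(q[:,1])<120)&(q[:,0]>0)&(q[:,0]<190)&(q[:,2]>150)&(q[:,2]<330)
    e=q[m]; print(n,m.sum())
    for z0 in range(160,320,15):
        k=e[abs(e[:,2]-z0)<7]
        if len(k)>5: print(z0,np.percentile(k[:,0],[5,50,95]).round(1))
E
python3 fit.py
```

```text
[ 5.70601136e+02  3.86561609e+01 -1.77112475e-01] [[-0.2, -0.8], [0.5, -1.0], [0.0, -0.7], [0.2, 0.3], [1.6, -0.1], [-0.4, -0.4], [-0.3, -0.7], [-0.5, -0.3], [-1.6, 0.2], [-0.2, 0.2]]
keys [[465.5, -3.5, 90.0], [476.1, 55.6, 90.0], [482.3, 90.0, 90.0], [469.1, 209.2, 80.0], [416.2, -86.1, 80.0]]
side 2343
160 [140.6 143.1 145.8]
175 [137.3 139.7 142.4]
190 [133.5 136.  138.8]
205 [129.7 132.6 135.1]
220 [126.6 129.1 131.7]
235 [123.1 125.6 128.1]
250 [119.6 122.  124.9]
265 [117.6 119.5 121. ]
280 [90.  91.  92.4]
295 [ 88.7 100.7 115.7]
top 610
280 [ 86.6  90.6 106.9]
295 [ 86.3 100.1 113.2]
310 [ 90.2  99.3 109.6]
```

Emit:
play_rows(targets=[[1,0,0,-4,8],[1,0,0,-8,16],[1,0,0,-11.5,24],[1,0,0,-11.5,32.2],[1,0,0,-11.5,32.2]])

```text
clock: 1.3
eef_pos: [244.2, -602.8, 372.6]
tool_rot: [3.139, -0.001, -0.178]
force: [-0.4, 1.3, -0.2]
width: 12.0
gripper_force: 0.0
```

```bash
cat > loc.py <<'E'
from h import *
P=[571,39,-.177]
def loc(w):
    c,s=np.cos(P[2]),np.sin(P[2]);d=np.asarray(w)[...,:2]-P[:2]
    return np.stack([d[...,0]*c+d[...,1]*s,-d[...,0]*s+d[...,1]*c],-1)
def show():
    s=ctrl.read_state(); print(s["clock"],"tip local",loc(s["eef_pos"]).round(1),"tipz",round(s["eef_pos"][2]-ctrl.finger_overhang,1),"rot",s["tool_rot"].round(3),"F",s["force"].round(1),"w",s["width"])
E
python3 - <<'E'
from loc import *
show()
for n in("side","top"):
    X=np.load(n+".npz")["X"].reshape(-1,3); q=loc(X)
    m=(q[:,0]>125)&(q[:,0]<300)&(abs(q[:,1])<130)
    h=X[m&(X[:,2]<270)]; print(n,len(h),np.percentile(h[:,2],[50,90,99]))
    r=(X[:,2]>150)&(X[:,1]<-250)&(X[:,0]<900)&(X[:,0]>380); print(X[r].min(0),X[r].max(0))
E
```

```text
1.3 tip local [-208.7 -689.3] tipz 347.6 rot [ 3.139e+00 -1.000e-03 -1.780e-01] F [-0.4  1.3 -0.2] w 12.038649951798279
side 4232 [109.59627196 208.95871197 235.48284709]
[  380.28218337 -1989.36544116   150.05177686] [ 899.7175581  -469.07502656  235.70974567]
top 1927 [  1.51205115  72.81075622 101.34180449]
[ 510.59437632 -625.59806292  150.58237667] [ 899.84437559 -473.41341504  244.12469853]
```

Emit:
play_rows(targets=[[1,2.1,-3.9,0,0],[1,4.3,-7.9,0,0],[1,6.4,-11.8,0,0],[1,8.5,-15.7,0,0],[1,10.7,-19.7,0,0],[1,12.8,-23.6,0,0],[1,15,-27.6,0,0],[1,17.1,-31.5,0,0],[1,19.2,-35.4,0,0],[1,21.4,-39.4,0,0]])

```text
clock: 2.3
eef_pos: [524.3, -250.7, 370.3]
tool_rot: [-3.141, 0.002, -0.174]
force: [-0.1, -1.0, 0.8]
width: -0.1
gripper_force: 0.0
```

Emit:
play_rows(targets=[[1,2.1,-3.9,0,0],[1,4.3,-7.9,0,0],[1,6.4,-11.8,0,0],[1,8.5,-15.7,0,0],[1,10.7,-19.7,0,0],[1,12.8,-23.6,0,0],[1,15,-27.6,0,0],[1,16,-29.5,0,0],[1,16,-29.5,0,0]])

```text
clock: 3.2
eef_pos: [734.4, 15.1, 368.2]
tool_rot: [-3.139, 0.004, -0.168]
force: [0.4, -0.1, -0.3]
width: 0.2
gripper_force: 0.0
```

```bash
python3 - <<'E'
from loc import *
show()
im,d=ctrl.get_image("side"); X=cloud("side",d).reshape(-1,3); q=loc(X)
for z0 in range(160,310,20):
    k=q[(abs(X[:,2]-z0)<6)&(abs(q[:,1])<120)&(q[:,0]>60)&(q[:,0]<150)]
    if len(k)>5: print(z0,np.percentile(k[:,0],[5,50,95]).round(1))
cv2.imwrite("pics/s2.png",cv2.resize(im[40:300,140:420],None,fx=2.5,fy=2.5)[...,::-1])
E
```

```text
3.2 tip local [165.    5.2] tipz 343.2 rot [-3.139  0.004 -0.168] F [ 0.4 -0.1 -0.3] w 0.16332633586625092
160 [140.4 143.2 145.8]
180 [136.  138.2 140.8]
200 [131.2 133.9 136.2]
220 [126.  128.9 131.3]
240 [121.5 124.  126.3]
260 [117.3 119.9 122.2]
280 [91.  91.9 92.9]
300 [ 93.  107.  116.6]
```

View pics/s2.png

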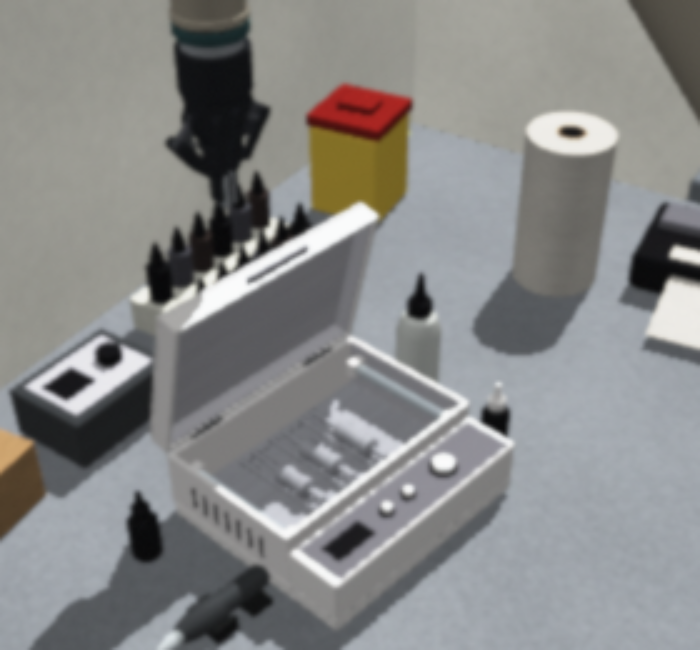

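Emit:
play_rows(targets=[[1,0,0,3,0],[1,0,0,6,0],[1,0,0,8,0],[1,0,0,8,0],[1,-1,0,8,0],[1,-2,0,8,0],[1,-2.5,0,8,0],[1,-2.5,0,8,0]])

```text
clock: 4.05
eef_pos: [708.8, 13.5, 292.9]
tool_rot: [-3.142, -0.002, -0.177]
force: [-1.4, -0.7, -0.3]
width: -0.3
gripper_force: 0.0
```

```bash
python3 -c "
from loc import *
show()"
```

```text
4.05 tip local [140.2  -0.9] tipz 267.9 rot [-3.142e+00 -2.000e-03 -1.770e-01] F [-1.4 -0.7 -0.3] w -0.32063665089335536
```

Emit:
play_rows(targets=[[1,-0.7,0,0,0],[1,-1.4,0,0,0],[1,-2.2,0,0.1,0],[1,-3.1,0,0.2,0],[1,-4.3,0,0.5,0],[1,-5.5,0,0.9,0],[1,-6.7,0,1.4,0],[1,-7.8,0,1.9,0],[1,-8.9,0,2.5,0],[1,-8.9,0,2.5,0]])

```text
clock: 5.05
eef_pos: [619.9, 30.1, 266.3]
tool_rot: [3.141, 0.001, -0.177]
force: [0.8, 0.8, 0.1]
width: 0.2
gripper_force: 0.0
```

```bash
python3 - <<'E'
from loc import *
show()
im,d=ctrl.get_image("side"); X=cloud("side",d).reshape(-1,3); q=loc(X)
for z0 in range(120,290,20):
    k=q[(abs(X[:,2]-z0)<5)&(q[:,1]>50)&(q[:,1]<120)&(q[:,0]>-60)&(q[:,0]<150)]
    if len(k)>5: print(z0,np.percentile(k[:,0],[5,50,95]).round(1))
cv2.imwrite("pics/s3.png",cv2.resize(im[40:300,140:420],None,fx=2.5,fy=2.5)[...,::-1])
E
```

```text
5.05 tip local [49.7 -0.2] tipz 241.3 rot [ 3.141e+00  1.000e-03 -1.770e-01] F [0.8 0.8 0.1] w 0.17960702611850962
240 [1.6 3.3 5.1]
260 [11.1 17.2 23.5]
```

View pics/s3.png

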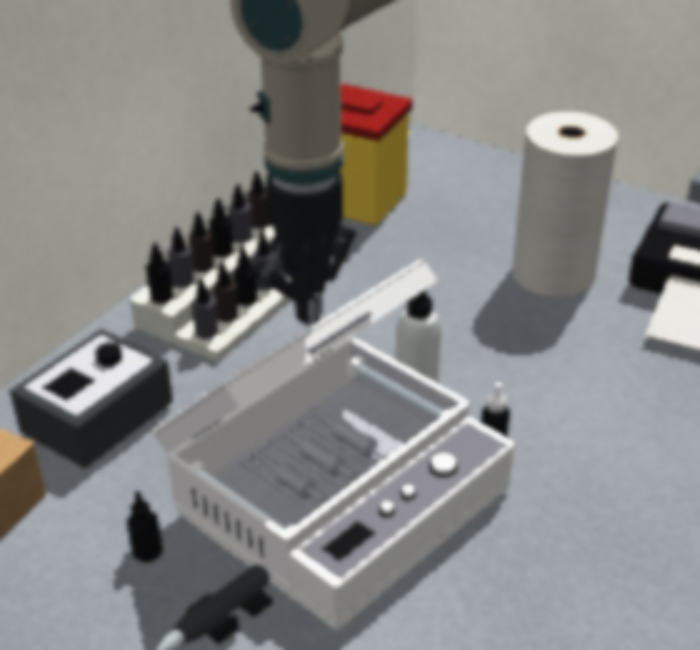

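Emit:
play_rows(targets=[[1,-0.9,0,0.7,0],[1,-1.9,0,1.5,0],[1,-2.8,0,2.3,0],[1,-3.7,0,3.2,0],[1,-4.5,0,4.2,0],[1,-5.1,0,5.3,0],[1,-5.8,0,6.4,0],[1,-6.3,0,7.5,0],[1,-6.8,0,8.7,0],[1,-6.8,0,8.7,0]])

```text
clock: 6.1
eef_pos: [553.3, 42.2, 178.3]
tool_rot: [3.141, 0.003, -0.177]
force: [-0.7, 0.5, 0.3]
width: -0.1
gripper_force: 0.0
```

```bash
python3 -c "
from loc import *
show()"
```

```text
6.1 tip local [-18.    0.1] tipz 153.3 rot [ 3.141e+00  3.000e-03 -1.770e-01] F [-0.7  0.5  0.3] w -0.06721568978168894
```

Emit:
play_rows(targets=[[1,-0.2,0,0.7,0],[1,-0.4,0,1.3,0],[1,-0.6,0,1.8,0],[1,-0.6,0,2.2,0],[1,-0.6,0,2.4,0],[1,-0.6,0,2.5,0],[1,-0.6,0,2.5,0]])

```text
clock: 6.8
eef_pos: [548.4, 43.2, 155.5]
tool_rot: [-3.141, 0.0, -0.177]
force: [-3.4, 0.9, 12.6]
width: 0.1
gripper_force: 6.5
```

```bash
cat > lid.py <<'E'
from loc import *
show()
im,d=ctrl.get_image("side"); X=cloud("side",d).reshape(-1,3); q=loc(X)
m=(q[:,1]>50)&(q[:,1]<140)&(q[:,0]>-55)&(q[:,0]<120)&(X[:,2]>110)&(X[:,2]<170)
z=X[m,2]; print(np.polyfit(q[m,0],z,1), m.sum())
E
python3 lid.py
```

```text
6.8 tip local [-22.9   0.1] tipz 130.5 rot [-3.141  0.    -0.177] F [-3.4  0.9 12.6] w 0.06287208736038398
[3.88134322e-04 1.31569773e+02] 1453
```

Emit:
play_rows(targets=[[1,0,0,0.1,0],[1,0,0,0.2,0],[1,0,0,0.2,0],[1,0,0,0.2,0],[1,0,0,-2,0],[1,0,0,-5,0],[1,-3,2.5,-5,0],[1,-6,5,-5,0],[1,-7.3,6,-5,0],[1,-7.3,6,-5,0]])

```text
clock: 7.85
eef_pos: [463.1, -4.8, 204.1]
tool_rot: [3.14, 0.003, -0.18]
force: [0.3, 0.6, 0.0]
width: -0.2
gripper_force: 0.0
```

```bash
cat >> lid.py <<'E'
for n in("side","top"):
    im,_=ctrl.get_image(n)
    o=(160,130) if n=="side" else (210,170)
    c=cv2.resize(im[o[1]:o[1]+150,o[0]:o[0]+190],None,fx=4,fy=4,interpolation=3)
    cv2.imwrite(f"pics/{n}_k.png",c[...,::-1])
    for r in ctrl.search_frame(n,"start_key")[:2]: print(n,r)
E
python3 lid.py
```

```text
7.85 tip local [-98.5 -62.1] tipz 179.1 rot [ 3.14e+00  3.00e-03 -1.80e-01] F [0.3 0.6 0. ] w -0.18870892697760433
[1.86433938e-03 1.31603830e+02] 1457
side {'bbox': [308.9, 221.2, 321.3, 230.8], 'confidence': 0.43}
```

View pics/side_k.png

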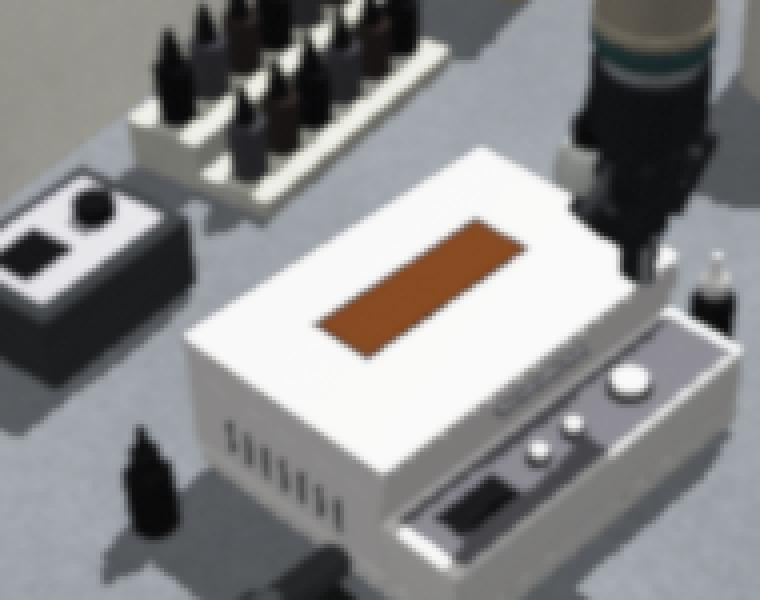

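Emit:
play_rows(targets=[[1,0.2,-0.1,3,0],[1,0.2,-0.1,6,0],[1,0.2,-0.1,8,0],[1,0.2,-0.1,8.5,0],[1,0.2,-0.1,9,0],[1,0.2,-0.1,9.3,0],[1,0.2,-0.1,9.4,0],[1,0.2,-0.1,9.5,0],[1,0.2,-0.1,9.5,0]])

```text
clock: 9.0
eef_pos: [468.6, -2.3, 110.1]
tool_rot: [-3.141, -0.001, -0.177]
force: [-1.7, 0.6, 4.8]
width: 0.0
gripper_force: 2.3
```

```bash
python3 -c "
from loc import *
show()"
```

```text
9.0 tip local [-93.5 -58.7] tipz 85.1 rot [-3.141e+00 -1.000e-03 -1.770e-01] F [-1.7  0.6  4.8] w 0.035644858019658464
```

Emit:
play_rows(targets=[[1,0,0,0.1,0],[1,0,0,0.2,0],[1,0,0,0.2,0]])

```text
clock: 9.3
eef_pos: [468.7, -2.3, 109.7]
tool_rot: [-3.141, -0.002, -0.177]
force: [-5.9, 1.8, 24.4]
width: -0.2
gripper_force: 12.3
```

Bottomed (24 N). Take the hand away.

Emit:
play_rows(targets=[[1,0,0,-1,0],[1,0,0,-4,0],[1,0,0,-8,0],[1,0,0,-12,0],[1,0,0,-16,0],[1,0,0,-18,0],[1,0,0,-18,0],[1,0,0,-18,0]])

```text
clock: 10.1
eef_pos: [468.3, -2.8, 287.6]
tool_rot: [-3.141, -0.001, -0.177]
force: [-0.0, -0.0, -0.8]
width: -0.2
gripper_force: 0.0
```

```bash
python3 lid.py
```

```text
10.1 tip local [-93.7 -59.2] tipz 262.6 rot [-3.141e+00 -1.000e-03 -1.770e-01] F [-0.  -0.  -0.8] w -0.19806489908826097
[6.45746176e-04 1.31541749e+02] 1456
side {'bbox': [311.2, 223.3, 321.0, 232.8], 'confidence': 0.36}
```

View pics/side_k.png

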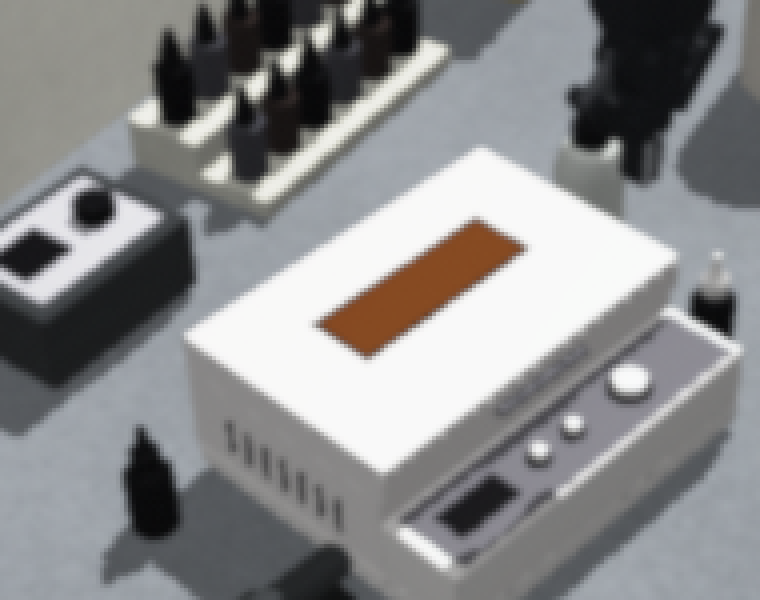

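The lid is flat and shut, the start key at (629,381) is up, the bottles are unmoved, and the hand is clear.

```bash
python3 -c "
from cell import ctrl
print(ctrl.finish_job())"
```

```text
the job is handed in; nothing more can be done
None
```

The job is handed in at about 10 s on the clock: the lid was eased fully shut, then the start key was pressed to its stop (24 N) and sprang back, and the last picture shows the hand clear and the bottles in view unmoved; no verdict was returned.

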